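# Soap for the mug on the range

### The job

Two identical soap bottles with pump tops stand on the gas range, and the white dotted mug waiting to be washed stands under the spout of one of them. Dispense soap into the mug: press that bottle's pump head straight down all the way to its stop, then let it spring fully back up. Leave that bottle and the mug standing where they are, and leave the other soap bottle alone.

Things in the scene. Friction and masses are not known exactly. Their poses are not given: they have to be found in the camera images.
- soap_a_pump (a joint): The pump of the soap bottle to be pressed, the one whose spout is over the mug: 0 when fully up, grows as its head is pressed down, 0.012 m at its stop. A spring pushes it back up; the force needed grows evenly to about 8.5 N at the stop.
- soap_a_head (a point): Top centre of the white pump head of the soap bottle to be pressed, 191 mm above the range top when up; it moves down with the head. The head's flat round top is 28 mm across; a spout 8 mm wide runs from it, about 2 mm lower, along the point's own -x, to its outlet 45 mm from the centre. z is up. The bottle is a loose, clear greyish bottle with an orange and white label, 44 mm (along x) by 66 mm (along y) and 128 mm high, centred below the head, about 0.34 kg.
- soap_b_head (a point): Top centre of the pump head of the other soap bottle, identical in look and size but with no mug under its spout. Not to be pressed or moved.
- mug_center (a point): Centre (half-way up) of the cup of the loose white mug with green-grey dots: 78 mm across, 93 mm high, its handle on the side away from the bottle, along the point's own -y, reaching 75 mm from the centre. It stands about 5 mm from the bottle to be pressed, under its spout, the centre about 66 mm from the axis of the head. z is up.

How it is judged:
By the outcome, as a careful person would: the job done as asked, in the order asked, and still so for the second after the job is handed in, with the robot touching nothing.
It also fails if it takes over 24 s, if anything falls off the work surface, if the arm or the gripper's body presses on something with over 40 N, if the wrist force passes 120 N, or if a joint passes its speed limit or range.

### The arm

A 6-joint arm with a two-finger parallel gripper is mounted at the origin on a cart in front of the work surface, level with it; the furniture and walls round the work are solid. World frame = base frame: x ahead of the robot, y to its left, z up, the work surface at z = 0. Lengths are in m, angles in rad, forces in N, time in s.
With the tool pointing down it reaches from about 0.3 to 1 m from the base axis. Payload 5.1 kg.
Tool frame: the origin (TCP) lies on the centre line of the jaws, within the pads' length; the fingertips stand 11 mm ahead of it and the grasp point (between the pads) lies 8 mm behind it; z points along the fingers, y is the line along which they close (so a half turn about z gives the same grasp; the last joint's range is limited). The gripper opens to 95 mm and grips with 3 to 60 N. Pads are 20 mm wide; open, the fingers measure 119 mm over their backs; the gripper's body (75 mm by 180 mm) begins 59 mm behind the grasp point.
Start: joints at [-1.253, 0.124, 1.65, -0, 1.367, -0.083], TCP at [0.254, -0.598, 0.204] pointing down, gripper open.
Joint ranges: [-2.61, 2.61], [-1.02, 2.33], [0.03, 2.71], [-1.35, 4.49], [0.32, 2.68], [-2.91, 2.91]. Speed limits (rad/s): [2.57, 2.57, 3.14, 3.14, 3.14, 3.14].

### API

Orientations are given as a rotation vector (axis times angle).
In Python, from station import env gives the robot as it stands. The module is installed in compiled form; this text tells all that it offers.
- The arm moves only by the tool jog_arm, never from a script. Its arguments are lists of equal length, an entry for each row: "travel": the shift along the tool's x, y, z in units of 30 mm (1.0 is 30 mm), a list of three; "turn": the turn about the tool's z in units of 8 degrees (1.0 is 8 degrees). In form: {"travel": [[dx, dy, dz], ...], "turn": [turn, ...]}. A call has 1 to 5 rows; each row shifts and turns the commanded pose from where the row before left it, along the tool's axes as they then stand; what a row does not reach is not made up. A row lasts 1/10 s, in which the tool goes at most 50 mm and 8.59 degrees, less where a joint would pass 70% of its speed; a pose out of reach is approached as far as the arm can. A call is refused whole if a number of a shift passes 1 or a number of a turn 1, either way. A call with a gripper value outside its range is refused whole. "hand" is the closure, from 0 (fully open) to 1 (shut), set as the call begins (left out, the last holds). The fingers move at their own pace and stop on an object; "force" is the grip in N (left out, the last holds). Time passes only in rows, so rows that do not move let the fingers close. It gives the time, the measured TCP pose, the force, the opening and the grip force at its end, in the units of the state.
- env.observe(): the state, without advancing time (a new reading comes with each control period).
- env.camera(name): name is "side" or "top" or "wrist"; returns (picture, depth): 480x640x3 uint8, red, green, blue; 480x640 float32, m along the optical axis (not along the pixel's ray), 0 where there is no reading.
- env.camera_params(name): a dict with "camera_matrix" (3x3 intrinsics, pixels), "k1" (the pictures are not rectified: a ray, as slopes to the right and down, at radius r is drawn at 1 + k1 r^2 times it, then the intrinsics apply), "view" (4x4, takes a point from world to camera coordinates). Camera axes: x right, y down, z forward; pixel columns grow to the right and rows downward; lengths in m; the calibration is good to about 2 mm. A picture is of the moment at which its call begins: read the wrist's pose just before it. camera_params takes no time and is no camera call; for the wrist camera it gives the pose at the moment of the call.
- env.job_done(): hands the job in; it is judged then, once.
Trained networks look in the newest picture that a camera, given by its name, has taken for a name from the list of things; names that differ only in an ending like _2 or _b are one class to them, and where a whole thing is asked for, a point or a joint stands for the part that bears it (a point fixed in the world has none). Each returns a list of dicts, best first, with "confidence" (0 to 1); they miss things now and then, are a little off and sometimes report something else, mostly with a low value. They report only what shows in the picture. A call takes as long as a camera call.
- env.search_frame(label, camera): "box" ([left, top, right, bottom] in pixels, round what is visible of it).
The state is a dict: "time_s": time; "joints": joint angles; "qvel": joint speeds; "effort": joint torques, N m; "ee_pos": TCP position; "tcp_rot": TCP orientation; "wrist_force": force on the tool from outside, world axes, zero at the start; "moment": the same for the moment, N m; "grip_width": opening from 0.0 (shut) to 1.0 (fully open); "grasp_force": force on a finger pad.
Only numpy, scipy, OpenCV 4.12 (cv2) and the standard library are available. Lean on these libraries where they do the work, as an engineer would, in place of code of your own. Each camera call takes 0.05 s, during which the arm holds its last target. There are 200 camera calls.

## Working session

There is one attempt and no reset: what is moved stays moved. The work goes in short steps, Python scripts to look and compute and a tool call to move; the robot and the scene stay as the last step left them, time stands still between calls to the robot, and variables do not carry over. Pictures are saved under pics/ and viewed, at most 10 in all, crops included, and the job is handed in when it is done.

Besides the shell and the picture viewer there is one more tool, called as name(argument=value, ...), one argument or row to a line, values as JSON. jog_arm: Moves the arm, as the interface text tells. Its arguments: {"type":"object","properties":{"travel":{"type":"array"},"turn":{"type":"array"},"hand":{"type":"number"},"force":{"type":"number"}},"required":["travel","turn"]}

```bash
mkdir -p pics; cat > h.py <<'E'
import numpy as np, cv2
from station import env
def world(cam,u,v,d,P=None):
    P=P or env.camera_params(cam);K=np.array(P["camera_matrix"],float)
    p=np.array([(u-K[0,2])/K[0,0],(v-K[1,2])/K[1,1]]);s=p.copy()
    for _ in range(20): s=p/(1+P["k1"]*(s@s))
    return (np.linalg.inv(np.array(P["view"]))@[s[0]*d,s[1]*d,d,1])[:3]
def cloud(cam,dep,box,step=1,P=None):
    P=P or env.camera_params(cam);l,t,r,b=[int(x) for x in box];K=np.array(P["camera_matrix"],float)
    v,u=np.mgrid[max(t,0):min(b,480):step,max(l,0):min(r,640):step];v=v.ravel();u=u.ravel();d=dep[v,u];m=d>0;u,v,d=u[m],v[m],d[m]
    p=np.stack([(u-K[0,2])/K[0,0],(v-K[1,2])/K[1,1]]);s=p
    for _ in range(20): s=p/(1+P["k1"]*(s**2).sum(0))
    q=np.stack([s[0]*d,s[1]*d,d,np.ones_like(d)])
    return (np.linalg.inv(np.array(P["view"]))@q)[:3].T,u,v
E
python3 - <<'E'
from h import *
for c in("top","side"):
    p,d=env.camera(c);cv2.imwrite(f"pics/{c}0.png",p[:,:,::-1]);np.save(c,d)
    for n in("soap_a_head","mug_center"):
        for r in env.search_frame(n,c)[:4]:
            b=r["box"];w,u,v=cloud(c,d,b)
            print(c,n,np.round(b),round(r["confidence"],2),"max z",w[:,2].max().round(3),"med",np.median(w,0).round(3), "toppts",w[w[:,2]>w[:,2].max()-.006].mean(0).round(3))
print(env.observe())
E
```

```text
side soap_a_head [312. 241. 333. 267.] 0.9 max z 0.192 med [ 0.44  -0.006  0.166] toppts [0.436 0.005 0.19 ]
side mug_center [288. 300. 336. 375.] 0.64 max z 0.101 med [0.455 0.079 0.063] toppts [0.43  0.016 0.097]
{'time_s': 0.3, 'joints': array([-1.25260242e+00,  1.24082685e-01,  1.65074210e+00, -3.81165516e-05,
        1.36751244e+00, -8.25545654e-02]), 'qvel': array([-0.00027568, -0.00230763, -0.0028964 , -0.00092273,  0.00021173,
        0.00042802]), 'effort': array([-1.95912075e-04, -4.16992235e+01, -3.59533882e+01,  7.73474202e-02,
        4.61729779e-02, -1.02276961e-04]), 'ee_pos': array([ 0.2534881 , -0.59828622,  0.20311152]), 'tcp_rot': array([-3.07801344e+00, -6.25155901e-01,  1.95663231e-04]), 'wrist_force': array([-0.3474098 , -1.26399498,  0.70577276]), 'moment': array([0.02046164, 0.01846163, 0.00329301]), 'grasp_force': 0.0, 'grip_width': 0.9980901746738412}
```

View pics/top0.png

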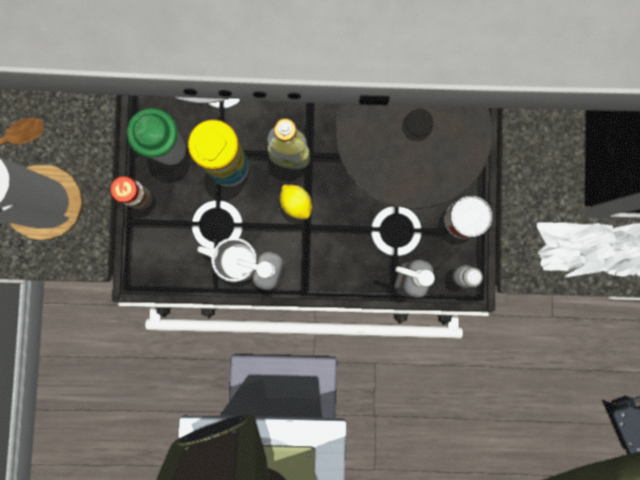

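View pics/side0.png

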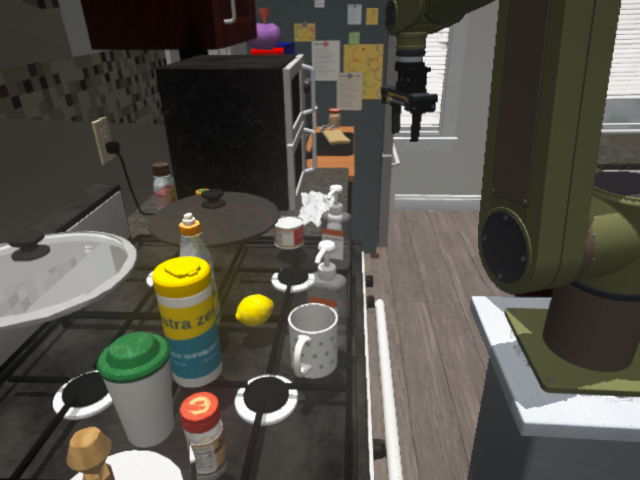

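The top view shows the mug at (235,258), with the pressed bottle's head at about (267,268) and its spout pointing left over the mug. The other bottle, at (425,278), has no mug. The side view agrees: the target head is at (325,250), behind the mug.

```bash
python3 - <<'E'
from h import *
for c,b in(("top",(225,245,285,292)),("side",(305,235,340,275)),("top",(390,255,445,300))):
    w,u,v=cloud(c,np.load(c+".npy"),b)
    m=(w[:,2]>.183)&(w[:,2]<.2)
    print(c,m.sum(),w[:,2].max());
    for i in np.where(m)[0][::max(1,m.sum()//40)]: print(u[i],v[i],w[i].round(3))
from scipy.spatial.transform import Rotation as R
print(R.from_rotvec(env.observe()["tcp_rot"]).as_matrix().round(4))
E
```

```text
top 345 0.1954504579509876
238 259 [0.447 0.036 0.184]
236 261 [0.444 0.04  0.183]
244 261 [0.444 0.026 0.189]
267 261 [ 0.445 -0.012  0.188]
243 262 [0.442 0.027 0.191]
261 262 [ 0.443 -0.003  0.193]
269 262 [ 0.444 -0.015  0.183]
244 263 [0.441 0.026 0.189]
252 263 [0.441 0.013 0.189]
264 263 [ 0.442 -0.007  0.187]
239 264 [0.439 0.034 0.189]
247 264 [0.439 0.021 0.19 ]
255 264 [0.44  0.007 0.19 ]
264 264 [ 0.44  -0.007  0.191]
241 265 [0.437 0.031 0.185]
249 265 [0.438 0.017 0.188]
257 265 [0.438 0.004 0.189]
265 265 [ 0.438 -0.009  0.192]
246 266 [0.436 0.022 0.189]
255 266 [0.436 0.007 0.19 ]
263 266 [ 0.437 -0.006  0.191]
271 266 [ 0.437 -0.019  0.188]
254 267 [0.435 0.009 0.188]
262 267 [ 0.435 -0.004  0.189]
270 267 [ 0.435 -0.017  0.19 ]
256 268 [0.433 0.006 0.19 ]
264 268 [ 0.433 -0.007  0.188]
272 268 [ 0.434 -0.02   0.187]
262 269 [ 0.432 -0.004  0.192]
270 269 [ 0.432 -0.017  0.187]
261 270 [ 0.43  -0.003  0.19 ]
269 270 [ 0.43  -0.016  0.19 ]
260 271 [ 0.428 -0.001  0.193]
268 271 [ 0.429 -0.014  0.189]
259 272 [0.426 0.    0.193]
268 272 [ 0.427 -0.014  0.191]
260 273 
[... 2386 characters left out ...]
4]
418 276 [ 0.427 -0.262  0.188]
426 276 [ 0.428 -0.274  0.192]
416 277 [ 0.426 -0.259  0.184]
424 277 [ 0.426 -0.271  0.192]
432 277 [ 0.426 -0.284  0.192]
423 278 [ 0.424 -0.269  0.195]
431 278 [ 0.425 -0.283  0.19 ]
422 279 [ 0.423 -0.268  0.19 ]
430 279 [ 0.423 -0.28   0.195]
422 280 [ 0.421 -0.268  0.19 ]
430 280 [ 0.421 -0.281  0.193]
422 281 [ 0.419 -0.268  0.191]
430 281 [ 0.42  -0.281  0.193]
423 282 [ 0.418 -0.27   0.188]
431 282 [ 0.418 -0.283  0.191]
425 283 [ 0.416 -0.273  0.192]
421 284 [ 0.414 -0.267  0.187]
429 284 [ 0.415 -0.28   0.189]
428 285 [ 0.413 -0.278  0.189]
[[ 9.208e-01  3.901e-01 -3.000e-04]
 [ 3.901e-01 -9.208e-01  7.000e-04]
 [ 0.000e+00 -7.000e-04 -1.000e+00]]
```

jog_arm(
  travel=[
    [0,0,-1],
    [0,0,-1],
    [0.66,-0.79,0],
    [0.66,-0.79,0],
    [0.66,-0.79,0],
  ],
  turn=[0,0,0,0,0],
  hand=1,
  force=20,
)

```text
time_s: 0.8
ee_pos: [0.2807, -0.509, 0.2638]
tcp_rot: [3.079, 0.624, 0.0]
wrist_force: [0.9, -0.8, 0.0]
grip_width: 0.637
grasp_force: 0.0
```

jog_arm(
  travel=[
    [0.66,-0.79,0],
    [0.66,-0.79,0],
    [0.66,-0.79,0],
    [0.66,-0.79,0],
    [0.66,-0.79,0],
  ],
  turn=[0,0,0,0,0],
)

```text
time_s: 1.3
ee_pos: [0.3256, -0.3609, 0.2636]
tcp_rot: [3.079, 0.625, 0.0]
wrist_force: [0.9, -0.7, 0.2]
grip_width: 0.215
grasp_force: 0.0
```

jog_arm(
  travel=[
    [0.66,-0.79,0],
    [0.66,-0.79,0],
    [0.66,-0.79,0],
    [0.66,-0.79,0],
    [0.66,-0.79,0],
  ],
  turn=[0,0,0,0,0],
)

```text
time_s: 1.8
ee_pos: [0.3705, -0.2132, 0.2637]
tcp_rot: [3.078, 0.625, 0.001]
wrist_force: [-0.6, -0.2, -0.1]
grip_width: 0.001
grasp_force: 0.0
```

jog_arm(
  travel=[
    [0.66,-0.79,0],
    [0.66,-0.79,0],
    [0.66,-0.79,0],
    [0.66,-0.79,0],
    [0.66,-0.79,0],
  ],
  turn=[0,0,0,0,0],
)

```text
time_s: 2.3
ee_pos: [0.4154, -0.0654, 0.2637]
tcp_rot: [3.078, 0.625, 0.001]
wrist_force: [0.3, 0.0, 0.5]
grip_width: 0.004
grasp_force: 0.0
```

jog_arm(
  travel=[
    [0.64,-0.8,0],
    [0.64,-0.8,0],
    [0,0,0],
  ],
  turn=[0,0,0],
)

```text
time_s: 2.6
ee_pos: [0.4322, -0.005, 0.2636]
tcp_rot: [-3.077, -0.632, -0.001]
wrist_force: [-0.4, -0.3, 0.3]
grip_width: 0.005
grasp_force: 0.0
```

```bash
python3 - <<'E'
from h import *
P=env.camera_params("wrist");p,d=env.camera("wrist");cv2.imwrite("pics/w1.png",p[:,:,::-1]);np.save("w",d)
for r in env.search_frame("soap_a_head","wrist")[:3]: print(r)
w,u,v=cloud("wrist",d,(0,0,640,480),1,P)
m=(w[:,2]>.186)&(w[:,2]<.197)&(abs(w[:,0]-.432)<.04)&(abs(w[:,1]+.006)<.06);q=w[m]
print(m.sum(),q.min(0),q.max(0),np.median(q,0),u[m].min(),u[m].max(),v[m].min(),v[m].max())
p2,_=env.camera("side");cv2.imwrite("pics/s1.png",cv2.resize(p2[180:330,240:440,::-1],None,fx=4,fy=4))
print(env.observe()["ee_pos"])
E
```

```text
{'box': [261.4, 200.4, 337.0, 261.2], 'confidence': 0.75}
1396 [ 0.4209837  -0.02030908  0.18600513] [0.44818727 0.03702596 0.19246536] [ 0.43833036 -0.00170496  0.18934398] 268 335 205 260
[ 0.43174529 -0.0078039   0.26351089]
```

View pics/w1.png

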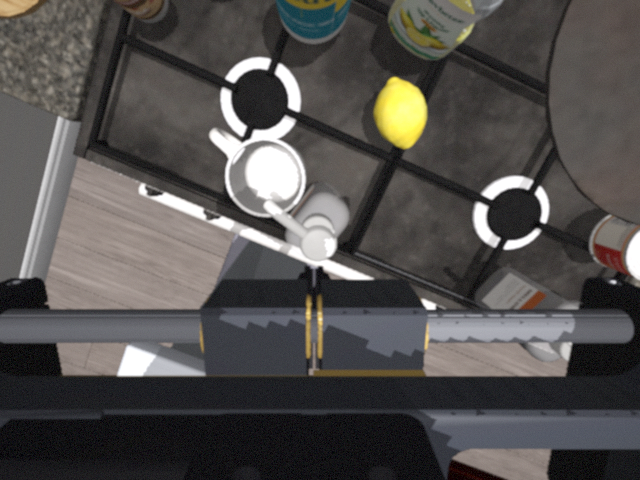

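View pics/s1.png

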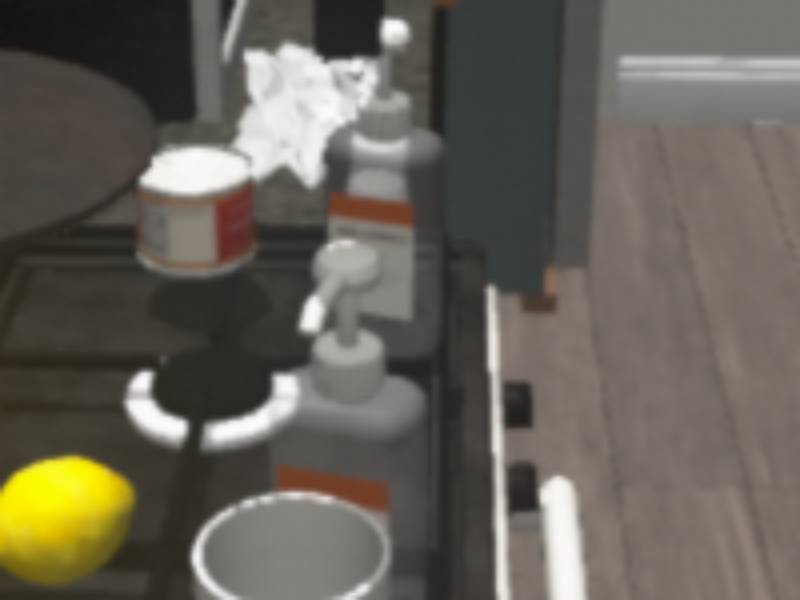

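The wrist picture shows the target head at (318,245), the mug at (265,175) and the closed fingers at about (313,290). The side crop shows the head but no gripper above it, so I'll check that against a projection.

```bash
python3 - <<'E'
from h import *
p,d=env.camera("side");cv2.imwrite("pics/s2.png",p[:,:,::-1])
def proj(c,X):
    P=env.camera_params(c);K=np.array(P["camera_matrix"]);q=np.array(P["view"])@[*X,1];s=q[:2]/q[2];s=s*(1+P["k1"]*(s@s));return (K@[*s,1])[:2].round(1),q[2].round(3)
o=env.observe();print(o["time_s"],o["ee_pos"],o["joints"])
for c in("side","wrist","top"):
    print(c,"head",proj(c,[.432,-.006,.191]),"tip",proj(c,[*o["ee_pos"][:2],o["ee_pos"][2]-.011]))
w=np.load("w.npy");P=env.camera_params("wrist");c,u,v=cloud("wrist",w,(268,205,340,262),1,P)
m=(c[:,2]>.18)&(c[:,2]<.2)&(v>228)
print(c[m].min(0),c[m].max(0),u[m].min(),u[m].max(),v[m].min(),v[m].max())
E
```

```text
2.8 [ 0.43173208 -0.00813206  0.26352727] [-1.43024029e-01 -4.14007219e-01  2.03086653e+00 -3.67301328e-04
  1.52480681e+00  1.02773265e+00]
side head (array([326.8, 243.2]), np.float64(0.732)) tip (array([326.8, 206.9]), np.float64(0.707))
wrist head (array([311.2, 245.1]), np.float64(0.262)) tip (array([313.7, 274.3]), np.float64(0.203))
top head (array([263. , 268.8]), np.float64(0.968)) tip (array([261.1, 267.8]), np.float64(0.906))
[ 0.41951704 -0.02424358  0.18261102] [0.4471847  0.0135708  0.19241579] 289 335 229 260
```

View pics/s2.png

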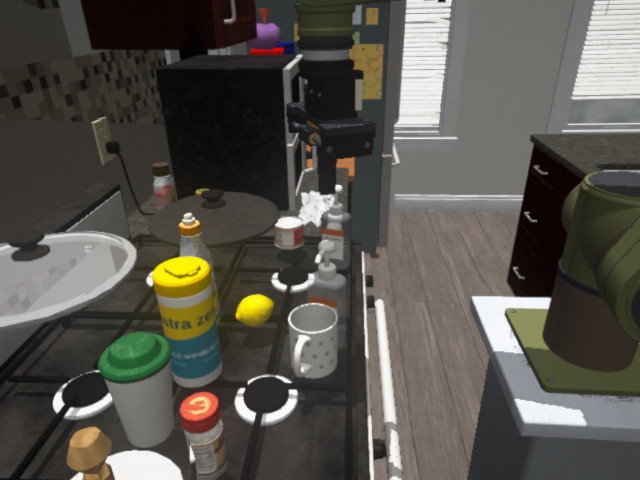

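The gripper is there: the fingers stand at (327,200), right above the head at (326,245), and the wrist view agrees to within a few mm. I'll descend.

jog_arm(
  travel=[
    [0,0,0.6],
    [0,0,0.6],
    [0,0,0.4],
    [0,0,0.1],
    [0,0,0],
  ],
  turn=[0,0,0,0,0],
)

```text
time_s: 3.3
ee_pos: [0.4317, -0.008, 0.2123]
tcp_rot: [-3.079, -0.624, 0.001]
wrist_force: [-1.1, -0.1, -0.5]
grip_width: 0.008
grasp_force: 0.0
```

```bash
python3 - <<'E'
from h import *
p,d=env.camera("side");a=p[170:290,250:410,::-1]
q,_=env.camera("wrist");b=q[180:300,240:400,::-1]
cv2.imwrite("pics/c3.png",np.hstack([cv2.resize(x,(400,300),interpolation=3) for x in(a,b)]))
E
```

```text
(no output)
```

View pics/c3.png

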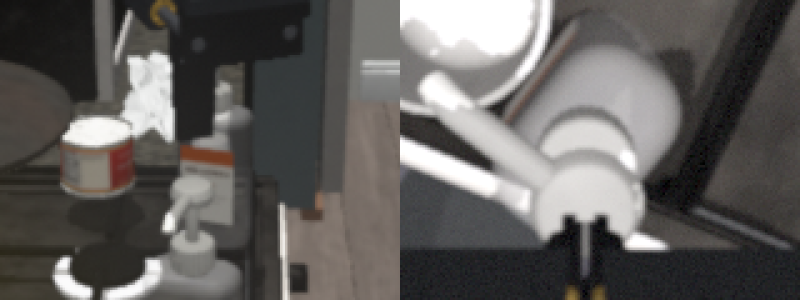

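The fingers line up sideways with the head in the wrist crop (588 against 586), but may sit a few mm toward the robot. I'll measure that.

```bash
python3 - <<'E'
from h import *
P=env.camera_params("wrist");q,d=env.camera("wrist");o=env.observe()
K=np.array(P["camera_matrix"]);print(K[0,0])
c,u,v=cloud("wrist",d,(285,215,345,275),1,P)
# rim of head: bright disc points near z .19
m=(c[:,2]>.187)&(c[:,2]<.197);print(m.sum(),c[m].max(0),c[m].min(0))
def proj(X):
    q=np.array(P["view"])@[*X,1];s=q[:2]/q[2];s=s*(1+P["k1"]*(s@s));return (K@[*s,1])[:2].astype(float)
im=cv2.cvtColor(q,cv2.COLOR_RGB2BGR)[180:300,240:400].copy();im=cv2.resize(im,None,fx=5,fy=5,interpolation=3)
for ctr,col in(((.432,-.008),(0,0,255)),((.435,-.008),(0,255,0)),((.437,-.006),(255,0,0))):
    pts=np.array([(proj([ctr[0]+.014*np.cos(t),ctr[1]+.014*np.sin(t),.191])-[240,180])*5+2.5 for t in np.linspace(0,6.28,60)])
    cv2.polylines(im,[pts.astype(int).reshape(-1,1,2)],True,col,1)
cv2.imwrite("pics/c4.png",im)
E
```

```text
353.6591666620098
1123 [0.44770974 0.01575013 0.19229902] [ 0.4232732  -0.02000457  0.18700659]
```

View pics/c4.png

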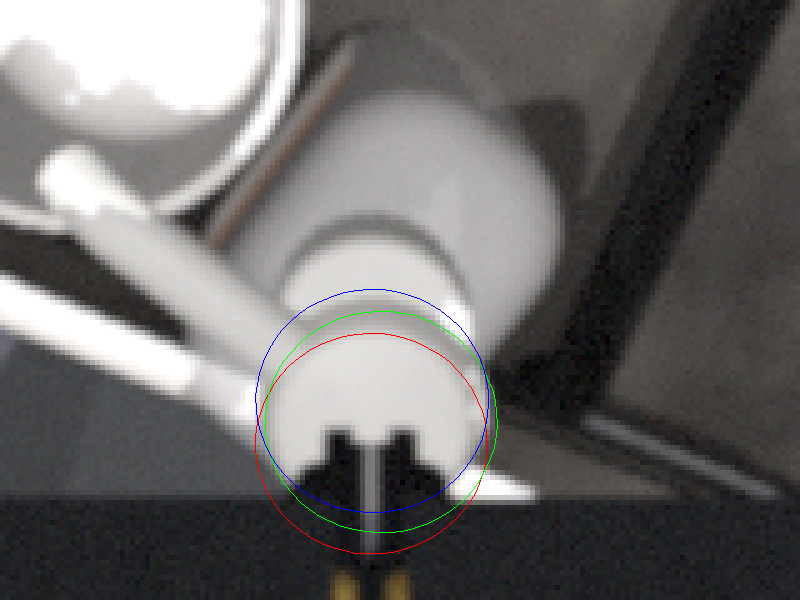

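The head fits the red circle at (0.432, -0.008), which is the TCP position. Pressing now.

jog_arm(
  travel=[
    [0,0,0.15],
    [0,0,0.15],
    [0,0,0.1],
    [0,0,0.1],
    [0,0,0],
  ],
  turn=[0,0,0,0,0],
)

```text
time_s: 3.95
ee_pos: [0.4315, -0.0074, 0.1968]
tcp_rot: [-3.078, -0.625, 0.002]
wrist_force: [1.0, 0.6, 0.4]
grip_width: 0.004
grasp_force: 0.0
```

jog_arm(
  travel=[
    [0,0,0.1],
    [0,0,0.1],
    [0,0,0],
  ],
  turn=[0,0,0],
)

```text
time_s: 4.25
ee_pos: [0.4316, -0.0074, 0.191]
tcp_rot: [-3.078, -0.625, 0.001]
wrist_force: [-1.0, -0.8, -0.5]
grip_width: 0.008
grasp_force: 0.0
```

```bash
python3 - <<'E'
from h import *
p,d=env.camera("side");a=p[190:310,265:385,::-1]
q,_=env.camera("wrist");b=q[180:300,240:360,::-1]
print(env.observe()["wrist_force"])
cv2.imwrite("pics/c5.png",np.hstack([cv2.resize(x,(400,400),interpolation=3) for x in(a,b)]))
E
```

```text
[-0.18224387  1.27053105  0.37878133]
```

View pics/c5.png

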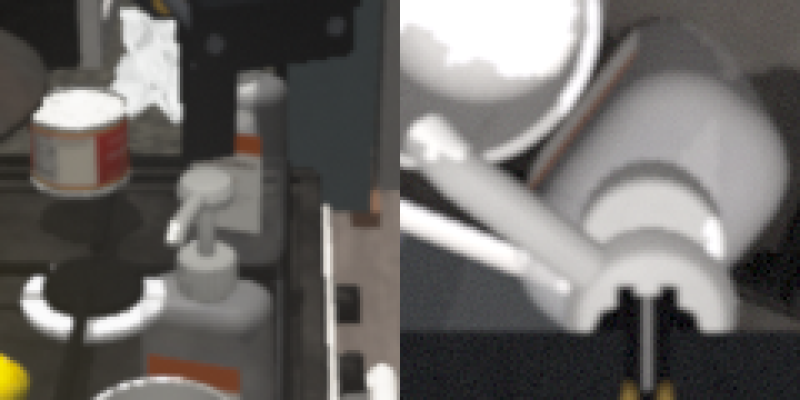

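No contact yet: the side view shows the fingertips about 7 px above the head. I'll continue in small steps.

jog_arm(
  travel=[
    [0,0,0.1],
    [0,0,0.1],
    [0,0,0],
  ],
  turn=[0,0,0],
)

```text
time_s: 4.65
ee_pos: [0.4316, -0.0074, 0.1849]
tcp_rot: [-3.078, -0.625, 0.002]
wrist_force: [0.6, -1.4, -0.5]
grip_width: 0.006
grasp_force: 0.0
```

```bash
python3 - <<'E'
from h import *
p,d=env.camera("side")
w,u,v=cloud("side",d,(305,215,350,275))
g=p[v,u].mean(1)
near=(abs(w[:,0]-.432)<.03)&(abs(w[:,1]+.008)<.045)
for r in range(222,262,2):
    m=near&(v==r)
    print(r,[(int(a),x.round(3).tolist(),int(b)) for a,x,b in list(zip(u[m],w[m],g[m]))[::5]])
q,dw=env.camera("wrist");o=env.observe();print(o["ee_pos"],o["wrist_force"])
a=p[200:290,280:370,::-1]
cv2.imwrite("pics/c6.png",np.hstack([cv2.resize(a,(400,400),interpolation=3),cv2.resize(q[200:300,260:360,::-1],(400,400),interpolation=3)]))
E
```

```text
222 [(318, [0.446, -0.011, 0.226], 173), (323, [0.437, 0.004, 0.233], 34), (328, [0.429, 0.003, 0.232], 33), (333, [0.422, -0.002, 0.23], 32)]
224 [(319, [0.444, -0.008, 0.224], 149), (324, [0.436, 0.005, 0.229], 33), (329, [0.428, 0.001, 0.228], 32), (334, [0.42, -0.003, 0.226], 32)]
226 [(319, [0.444, -0.006, 0.221], 99), (324, [0.436, 0.003, 0.225], 34), (329, [0.428, 0.0, 0.224], 33), (334, [0.42, -0.004, 0.222], 32)]
228 [(319, [0.444, -0.007, 0.217], 59), (324, [0.436, 0.003, 0.222], 34), (329, [0.428, -0.001, 0.22], 33), (334, [0.42, -0.004, 0.219], 33)]
230 [(319, [0.444, -0.007, 0.214], 58), (324, [0.436, 0.003, 0.218], 34), (329, [0.428, -0.002, 0.216], 33), (334, [0.42, -0.004, 0.215], 34)]
232 [(319, [0.444, -0.007, 0.21], 51), (324, [0.436, 0.003, 0.215], 34), (329, [0.428, -0.002, 0.213], 33), (334, [0.421, -0.006, 0.211], 33)]
234 [(319, [0.444, -0.007, 0.207], 54), (324, [0.436, 0.004, 0.212], 34), (329, [0.428, -0.003, 0.209], 33), (334, [0.421, -0.006, 0.208], 34)]
236 [(319, [0.444, -0.006, 0.204], 43), (324, [0.436, 0.002, 0.207], 35), (329, [0.428, -0.003, 0.205]
[... 838 characters left out ...]
], 67), (323, [0.437, 0.015, 0.19], 169), (328, [0.43, 0.005, 0.185], 149), (333, [0.422, -0.0, 0.182], 108)]
252 [(319, [0.443, 0.022, 0.19], 136), (324, [0.435, 0.015, 0.186], 133), (329, [0.428, 0.005, 0.181], 109)]
254 [(317, [0.445, 0.027, 0.189], 103), (322, [0.438, 0.024, 0.188], 147), (327, [0.432, -0.006, 0.172], 128)]
256 [(316, [0.447, 0.03, 0.187], 182), (321, [0.439, 0.029, 0.187], 141), (327, [0.432, -0.004, 0.169], 128)]
258 [(315, [0.448, 0.034, 0.186], 142), (320, [0.44, 0.035, 0.186], 145), (328, [0.43, -0.007, 0.164], 119)]
260 [(315, [0.448, 0.036, 0.184], 194), (326, [0.433, -0.004, 0.161], 122)]
[ 0.43182073 -0.00744991  0.18538996] [ 0.0074341  -0.75299447  0.21880315]
```

View pics/c6.png

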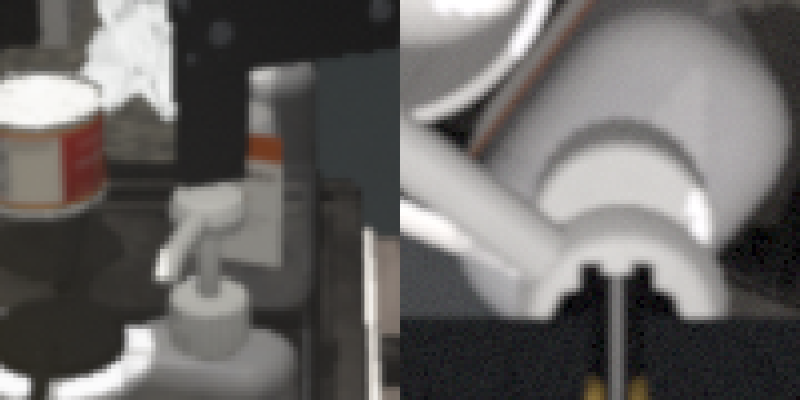

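The fingertips (z≈0.195 in the depth) sit just over the head and are centred. The tips are physically about 20 mm higher than nominal, so I'll go on by force.

jog_arm(
  travel=[
    [0,0,0.1],
    [0,0,0.1],
    [0,0,0.1],
    [0,0,0],
  ],
  turn=[0,0,0,0],
)

```text
time_s: 5.15
ee_pos: [0.4321, -0.0075, 0.1765]
tcp_rot: [3.079, 0.625, 0.001]
wrist_force: [-0.0, -0.7, 2.1]
grip_width: 0.005
grasp_force: 0.9
```

jog_arm(
  travel=[
    [0,0,0.1],
    [0,0,0.1],
    [0,0,0],
  ],
  turn=[0,0,0],
)

```text
time_s: 5.45
ee_pos: [0.4321, -0.0075, 0.171]
tcp_rot: [3.079, 0.625, 0.001]
wrist_force: [-0.7, 0.4, 4.0]
grip_width: 0.006
grasp_force: 2.8
```

jog_arm(
  travel=[
    [0,0,0.1],
    [0,0,0],
  ],
  turn=[0,0],
)

```text
time_s: 5.65
ee_pos: [0.4323, -0.0075, 0.1685]
tcp_rot: [3.078, 0.625, 0.001]
wrist_force: [-2.5, -0.7, 7.5]
grip_width: 0.003
grasp_force: 3.6
```

jog_arm(
  travel=[
    [0,0,0.08],
    [0,0,0],
  ],
  turn=[0,0],
)

```text
time_s: 5.85
ee_pos: [0.4333, -0.0077, 0.1682]
tcp_rot: [3.077, 0.625, 0.005]
wrist_force: [-3.7, -0.2, 13.0]
grip_width: 0.005
grasp_force: 6.6
```

jog_arm(
  travel=[
    [0,0,0.06],
    [0,0,0],
  ],
  turn=[0,0],
)

```text
time_s: 6.05
ee_pos: [0.4342, -0.0078, 0.1683]
tcp_rot: [3.076, 0.625, 0.009]
wrist_force: [-4.9, 0.1, 19.7]
grip_width: 0.004
grasp_force: 9.7
```

At the stop: z is steady and 20 N is well above the 8.5 N spring. Releasing straight up, gently.

jog_arm(
  travel=[
    [0,0,-0.15],
    [0,0,-0.15],
    [0,0,-0.15],
    [0,0,-0.15],
    [0,0,-0.15],
  ],
  turn=[0,0,0,0,0],
)

```text
time_s: 6.55
ee_pos: [0.4315, -0.0074, 0.1853]
tcp_rot: [-3.078, -0.625, 0.002]
wrist_force: [-0.1, 0.9, 0.4]
grip_width: 0.007
grasp_force: 0.0
```

jog_arm(
  travel=[
    [0,0,-0.3],
    [0,0,-0.5],
    [0,0,-0.8],
    [0,0,-0.8],
    [0,0,0],
  ],
  turn=[0,0,0,0,0],
)

```text
time_s: 7.05
ee_pos: [0.434, -0.0077, 0.2629]
tcp_rot: [3.076, 0.625, 0.012]
wrist_force: [0.4, 0.2, 1.1]
grip_width: 0.007
grasp_force: 0.0
```

```bash
python3 - <<'E'
from h import *
for c in("side","top"):
    p,d=env.camera(c)
    d0=np.load(c+".npy")
    for n,b in(("a",(305,235,340,262) if c=="side" else (252,258,280,280)),("b",(325,180,350,260) if c=="side" else(390,255,445,300)),("mug",(288,300,336,375) if c=="side" else (205,235,252,282))):
        for D in(d0,d):
            w,u,v=cloud(c,D,b);lo,hi=(.05,.1) if n=="mug" else(.184,.197);m=(w[:,2]>lo)&(w[:,2]<hi)
            print(c,n,m.sum(),w[m].mean(0).round(4),w[m].min(0).round(3),w[m].max(0).round(3))
print(env.observe()["wrist_force"],env.observe()["ee_pos"])
E
```

```text
side a 217 [0.4357 0.0062 0.1888] [ 0.42  -0.02   0.184] [0.448 0.039 0.192]
side a 199 [0.4357 0.0064 0.1882] [ 0.42  -0.019  0.184] [0.448 0.038 0.191]
side b 202 [ 0.4293 -0.1409  0.1889] [ 0.415 -0.287  0.184] [0.443 0.011 0.193]
side b 150 [ 0.4276 -0.1147  0.1885] [ 0.415 -0.285  0.184] [0.443 0.012 0.192]
side mug 2319 [0.4526 0.0617 0.0752] [ 0.416 -0.006  0.05 ] [0.491 0.13  0.1  ]
side mug 2327 [0.4528 0.0619 0.0752] [ 0.416 -0.005  0.05 ] [0.491 0.13  0.099]
top a 254 [ 0.432  -0.0061  0.1902] [ 0.418 -0.021  0.184] [0.445 0.013 0.195]<stdin>:8: RuntimeWarning: Mean of empty slice.
  ret = um.true_divide(
Traceback (most recent call last):
ValueError: zero-size array to reduction operation minimum which has no identity
```

```bash
python3 -c "
from station import env
print(env.job_done())"
```

```text
the job is handed in; nothing more can be done
None
```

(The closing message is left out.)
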